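# Clamp a flow-cell cassette against its datum stop in the imaging holder

### The job

Put the dark flow-cell cassette, by its blue fin and kept level, into the channel of the aluminium imaging holder with the fin toward the open end, slide it in and press it gently but firmly against the two brass buttons of the stop for a moment so that it sits fully home, then let go of it. Then push the red handle of the toggle clamp steadily down over centre until it rests locked and the rubber foot holds the cassette. There is glass in the cassette: feel your way onto the stop and onto the end of the handle's travel instead of shoving, and leave the timer, forceps, wash bottle and jar where they are.

Things in the scene. Friction and masses are not known exactly. Their poses are not given: they have to be found in the camera images.
- station: Aluminium imaging holder, fixed. Frame: x = the way the cassette slides in (roughly away from the robot), y left, z up, origin on the worktop. Plate x -95..85, y -85..85 mm; its top is the channel floor, z 16 mm. Channel along x, centre line y = -45 mm; open at -x, stop at +x. Steel toggle clamp on a grey riser at y -9..69 mm, in the plane x = 27 mm.
- channel (a point): Point on the channel floor and centre line where the two straight black rails begin (holder x -65, y -45, z 16 mm). The rails are 47 mm apart inside, 9 mm high, and run from here 100 mm in +x; before them, flared lead-ins reach 23 mm toward -x.
- pivot_pin (a point): Pin of the clamp arm (holder x 27, y 6, z 54 mm). The arm swings about it in the plane x = 27 mm (parts within 15 mm of it): raised 36 degrees as found, its foot then hangs over the channel, lowest point z 55 mm; about level when locked. Slide the cassette in under it: do not lower the cassette's end beyond holder x = 15 mm from above.
- stop: Datum stop at the far end of the channel: dark steel bracket 40 mm wide with two brass buttons (9 mm diameter, 24 mm apart, 7.5 mm above the floor) facing -x of the holder. Rigid. Set differently each time: button faces at holder x = 39 to 51 mm. Origin midway between the button faces, on the channel floor; axes as the holder's.
- cassette: Flow-cell cassette: dark frame 120 x 44 x 14 mm (x, y, z), glass window, white pressure land at its +x end, about 0.09 kg, centre of mass at x = -17 mm, loose. Origin at the centre of its underside, z up. 1.5 mm of play on each side in the channel. Upright blue grip fin 10 mm thick (y), 24 mm long (x), centred at x = -44 mm, up to z 44 mm. Its +x end goes in first.
- cassette_front (a point): Centre of the cassette's +x end face (x = +60, z = 7 mm in the cassette's frame), which butts against the brass buttons.
- fin_top (a point): Centre of the top of the blue fin. Behind the loose things a bench shaker with tubes and flasks on it (up to 0.3 m tall) fills the worktop from world x = 0.55 m on, between world y = -0.4 and 0.15 m: carry the cassette in front of it or above 0.2 m.
- clamp_pad: Black rubber foot, 17 mm diameter, sprung, on the clamp arm's spindle; origin at the centre of its underside. Clamp open: raised and tilted over the channel; clamp locked: squeezed by about 3 mm onto the cassette's white pressure land with about 35 N.
- clamp_handle (a joint): Red handle's angle about its pin, relative to the clamp arm, growing as it is pushed down. 0: open as found, 56 degrees above level, held by slight friction. About 1.0: the foot meets the cassette; then the handle pushes back, up to about 9 N at the grip, and springs back if let go. Dead centre about 1.4; from there it snaps on by itself. 1.51: locked on its rigid stop, nearly level.
- handle_grip (a point): Middle of the red round grip (16 mm diameter, 70 mm long), 95 mm from the handle's pin, in the plane x = 27 mm of the holder. In holder y, z (mm): 72, 161 open; 81, 147 at joint 0.58; 86, 131 at joint 1.0; 95, 89 locked. The handle's free end is 31 mm farther out.
- timer: White bench timer 66 x 62 x 19 mm lying on the worktop; origin centre of underside. Bystander.
- forceps: Steel forceps 133 mm long, 17 mm wide, 10 mm high, lying on the worktop; origin centre of underside. Bystander.
- wash_bottle: Wash bottle 68 x 96 x 206 mm, blue cap, standing; origin on its underside. Bystander.
- jar: White jar with red lid, 67 mm wide, 124 mm high, standing; origin centre of underside. Bystander.

How it is judged:
By the outcome, as a careful person would: the job done as asked, in the order asked, and still so for the second after the job is handed in, with the robot touching nothing.
It also fails if it takes over 72 s, if anything falls off the work surface, if the arm or the gripper's body presses on something with over 40 N, if the wrist force passes 120 N, or if a joint passes its speed limit or range.

### The arm

A 6-joint arm with a two-finger parallel gripper is mounted at the origin on a cart in front of the work surface, level with it; the furniture and walls round the work are solid. World frame = base frame: x ahead of the robot, y to its left, z up, the work surface at z = 0. Lengths are in m, angles in rad, forces in N, time in s.
With the tool pointing down it reaches from about 0.425 to 0.95 m from the base axis. Payload 3.5 kg.
Tool frame: the origin (TCP) lies between the finger pads; the fingertips stand 22 mm ahead of it and the grasp point (between the pads) lies 3 mm ahead of it (ctrl.nose_length is the z of the fingertips in the tool frame, in m); z points along the fingers, y is the line along which they close (so a half turn about z gives the same grasp; the last joint's range is limited). The gripper opens to 85 mm and grips with 20 to 120 N. Pads are 22 mm wide; open, the fingers measure 114 mm over their backs; the gripper's body (76 mm by 85 mm) begins 54 mm behind the grasp point. The pads swing forward as they close: fully open they stand 13 mm farther back than shut.
Start: joints at [-1.29, 0.286, 1.577, -0, 1.279, -0.15], TCP at [0.282, -0.613, 0.253] pointing down, gripper open.
Joint ranges: [-2.77, 2.77], [-0.9, 2.22], [0.21, 2.48], [-1.53, 4.67], [0.24, 2.81], [-2.84, 2.84]. Speed limits (rad/s): [2.79, 2.79, 3.14, 3.14, 3.14, 3.14].

### API

Orientations are given as a unit quaternion [x, y, z, w].
In Python, from plant import ctrl gives the robot as it stands. The module is installed in compiled form; this text tells all that it offers.
- The arm moves only by the tool send_rows, never from a script. Its argument "rows" is text: rows parted by semicolons, each of 7 numbers parted by spaces: the turn, a rotation vector about the tool's x, y, z in fractions of the full range, 1 being 120 degrees, then the shift along the tool's x, y, z in parts of the range, where 1.0 means 500 mm, then the opening, from -1 (shut) to 1 (fully open). A call has 1 to 8 rows; each row is the pose to reach, as a shift and turn from the pose commanded when the call began, along the tool's axes at that moment; what a row does not reach only later rows make up. A row lasts 1/8 s, in which the tool goes at most 62.5 mm and 10.7 degrees, less where a joint would pass 70% of its speed; a pose out of reach is approached as far as the arm can. No shift or turn number may pass 1 either way. A call with a gripper value outside its range is refused whole. The fingers move at their own pace and stop on an object; "grip_force" is the grip in N (left out, the last holds). Time passes only in rows, so rows that repeat a pose let the fingers close. It gives the time, the measured TCP pose, the force, the opening and the grip force at its end, in the units of the state.
- ctrl.get_state(): the state, without advancing time (a new reading comes with each control period).
- ctrl.read_camera(name): name is "scene" or "top" or "wrist"; returns a dict with "color" (480x640x3 uint8, red, green, blue), "fx", "fy", "cx", "cy" (pixels), "extrinsics" (4x4, takes a point from world to camera coordinates). Camera axes: x right, y down, z forward; pixel columns grow to the right and rows downward; lengths in m; the calibration is good to about 2 mm. The wrist camera is an equidistant fisheye: a pixel r from the principal point sees the ray r / f radians off the axis. A picture is of the moment at which its call begins. There is no depth.
- ctrl.sign_off(): hands the job in; it is judged then, once.
Trained networks look in a picture, given as the dict that the camera call returned (one of the last four; its "shot" number tells which), for a name from the list of things; names that differ only in an ending like _2 or _b are one class to them, and where a whole thing is asked for, a point or a joint stands for the part that bears it (a point fixed in the world has none). Each returns a list of dicts, best first, with "p" (0 to 1); they miss things now and then, are a little off and sometimes report something else, mostly with a low value. They report only what shows in the picture. A call takes as long as a camera call.
- ctrl.look_for(picture, target): "position" ([x, y, z] in m, in the coordinates of the camera as it stood for that picture, good to about 4 mm: the middle of the surface that is visible of it).
The state is a dict: "time": time; "qpos": joint angles; "dq": joint speeds; "joint_efforts": joint torques, N m; "eef_pos": TCP position; "tcp_rot": TCP orientation; "contact_force": force on the tool from outside, world axes, zero at the start; "wrist_torque": the same for the moment, N m; "opening": opening from 0.0 (shut) to 1.0 (fully open); "finger_force": force on a finger pad.
Only numpy, scipy, OpenCV 4.12 (cv2) and the standard library are available. Lean on these libraries where they do the work, as an engineer would, in place of code of your own. Each camera call takes 0.05 s, during which the arm holds its last target. There are 200 camera calls.

## Working session

There is one attempt and no reset: what is moved stays moved. The work goes in short steps, Python scripts to look and compute and a tool call to move; the robot and the scene stay as the last step left them, time stands still between calls to the robot, and variables do not carry over. Pictures are saved under pics/ and viewed, at most 12 in all, crops included, and the job is handed in when it is done.

Besides the shell and the picture viewer there is one more tool, called by a JSON object that holds its "method" and its "body". send_rows: Moves the arm, as the interface text tells. Its arguments: {"type":"object","properties":{"rows":{"type":"string"},"grip_force":{"type":"number"}},"required":["rows"]}

```bash
mkdir -p pics; cat > h.py <<'E'
import numpy as np, cv2
from plant import ctrl
from scipy.spatial.transform import Rotation as R
def towld(pic,p):
    E=np.array(pic["extrinsics"]); return E[:3,:3].T@(np.array(p)-E[:3,3])
def shot(n,f=None):
    p=ctrl.read_camera(n)
    if f: cv2.imwrite('pics/'+f,cv2.cvtColor(p["color"],cv2.COLOR_RGB2BGR))
    return p
def ray(pic,u,v,fish=False):
    E=np.array(pic["extrinsics"]); x=(u-pic["cx"])/pic["fx"]; y=(v-pic["cy"])/pic["fy"]
    if fish:
        r=np.hypot(x,y); s=np.sin(r)/r if r>1e-9 else 1; d=np.array([x*s,y*s,np.cos(r)])
    else: d=np.array([x,y,1.]); d/=np.linalg.norm(d)
    return -E[:3,:3].T@E[:3,3], E[:3,:3].T@d
def proj(pic,P,fish=False):
    E=np.array(pic["extrinsics"]); c=E[:3,:3]@np.array(P)+E[:3,3]
    if fish:
        r=np.hypot(c[0],c[1]); t=np.arctan2(r,c[2]); k=t/max(r,1e-9); return np.array([pic["cx"]+pic["fx"]*c[0]*k,pic["cy"]+pic["fy"]*c[1]*k])
    return np.array([pic["cx"]+pic["fx"]*c[0]/c[2],pic["cy"]+pic["fy"]*c[1]/c[2]])
def tri(rs):
    A=np.zeros((3,3));b=np.zeros(3)
    for o,d in rs:
        M=np.eye(3)-np.outer(d,d);A+=M;b+=M@o
    return np.linalg.solve(A,b)
def st():
    s=ctrl.get_state(); print({k:np.round(s[k],4).tolist() for k in s}); return s
E
python3 - <<'E'
from h import *
st(); print(ctrl.nose_length)
for n in ["scene","top","wrist"]:
    p=shot(n,n+'0.png'); print(n,p["fx"],p["cx"],p["cy"],np.round(p["extrinsics"],3).tolist())
    for t in ["station","channel","pivot_pin","stop","cassette","cassette_front","fin_top","clamp_pad","clamp_handle","handle_grip","timer","forceps","wash_bottle","jar"]:
        r=ctrl.look_for(p,t)
        print(t,[(round(a["p"],2),np.round(towld(p,a["position"]),3).tolist()) for a in r[:2]])
E
```

```text
{'time': 0.0, 'qpos': [-1.29, 0.2872, 1.5782, -0.0, 1.2786, -0.15], 'dq': [-0.001, 0.0012, -0.0002, 0.0007, 0.0007, -0.0012], 'joint_efforts': [0.0002, -40.5981, -29.2626, -0.0001, 0.0058, -0.0], 'eef_pos': [0.2817, -0.6127, 0.2519], 'tcp_rot': [0.9769, 0.2137, -0.0001, -0.0012], 'contact_force': [-0.5617, -0.8101, 1.0289], 'wrist_torque': [-0.0396, -0.0052, 0.037], 'finger_force': 0.0, 'opening': 0.9977}
0.022
scene 477.61225978724144 317.2973528485616 243.5059407243314 [[-0.624, -0.781, 0.025, 0.331], [-0.38, 0.275, -0.883, 0.291], [0.683, -0.561, -0.469, 0.994], [0.0, 0.0, 0.0, 1.0]]
station [(0.66, [0.534, 0.329, 0.014])]
channel [(0.81, [0.534, 0.33, 0.014])]
pivot_pin [(0.93, [0.539, 0.325, 0.017])]
stop [(0.62, [0.59, 0.262, 0.028])]
cassette [(0.58, [0.459, -0.104, 0.011])]
cassette_front [(0.58, [0.457, -0.105, 0.013])]
fin_top [(0.64, [0.459, -0.107, 0.01]), (0.61, [0.592, 0.266, 0.025])]
clamp_pad [(0.33, [0.565, 0.367, 0.14])]
clamp_handle [(0.79, [0.566, 0.367, 0.145]), (0.61, [0.534, 0.328, 0.015])]
handle_grip [(0.66, [0.566, 0.367, 0.138])]
timer []
forceps [(0.53, [0
[... 658 characters left out ...]
pad [(0.37, [0.601, 0.265, 0.023])]
clamp_handle [(0.53, [0.568, 0.373, 0.152]), (0.23, [0.53, 0.318, 0.015])]
handle_grip [(0.62, [0.564, 0.369, 0.152]), (0.42, [0.532, 0.318, 0.016])]
timer [(0.78, [0.437, -0.294, 0.013])]
forceps []
wash_bottle [(0.59, [0.488, -0.395, 0.133])]
jar [(0.77, [0.593, 0.494, 0.12]), (0.62, [0.436, -0.294, 0.015])]
wrist 371.64829954431775 317.1137239000532 236.98756952678906 [[0.418, -0.909, -0.001, -0.677], [-0.875, -0.402, 0.27, -0.034], [-0.246, -0.112, -0.963, 0.378], [0.0, 0.0, 0.0, 1.0]]
station []
channel []
pivot_pin []
stop []
cassette []
cassette_front []
fin_top []
clamp_pad []
clamp_handle []
handle_grip []
timer []
forceps []
wash_bottle []
jar []
```

View pics/top0.png

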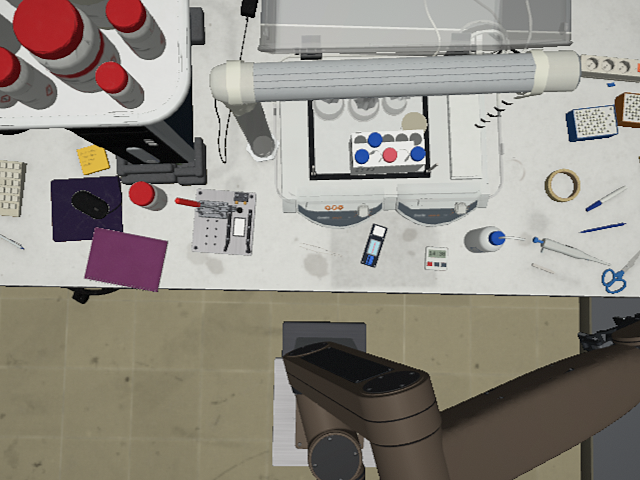

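View pics/scene0.png

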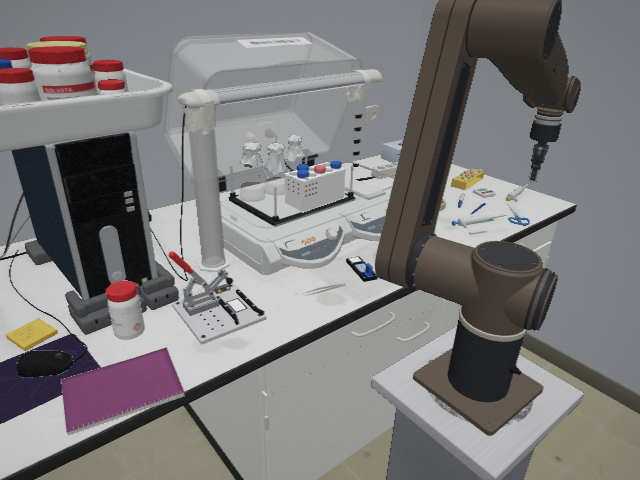

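The top view shows the cassette at about (374,247), white end up-image, and the holder at (224,222) with its channel around (238,225). The red handle is at (190,203). Forceps are at (315,247), timer at (436,258), jar at (142,195).

```bash
python3 - <<'E'
import cv2,numpy as np
t=cv2.imread('pics/top0.png')
a=cv2.resize(t[180:262,180:265],None,fx=5,fy=5,interpolation=cv2.INTER_CUBIC)
b=cv2.resize(t[215:275,345:405],None,fx=6,fy=6,interpolation=cv2.INTER_CUBIC)
H=max(a.shape[0],b.shape[0])
f=lambda i:np.vstack([i,np.zeros((H-i.shape[0],i.shape[1],3),np.uint8)])
cv2.imwrite('pics/crop1.png',np.hstack([f(a),f(b)]))
E
```

```text
(no output)
```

View pics/crop1.png

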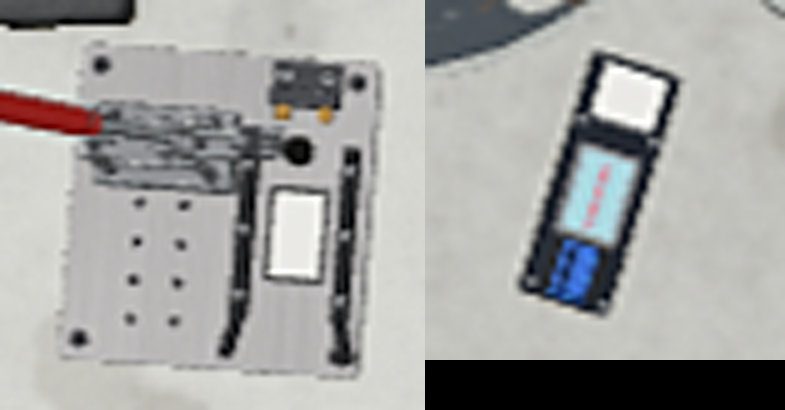

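The left half shows the plate corners at about (85,43), (382,62), (357,377) and (60,355), with the brass buttons at (282,113) and (325,117). The right half shows the cassette corners at (597,50), (681,76), (605,315) and (520,288), with the fin at the bottom.

```bash
python3 - <<'E'
from h import *
p=shot("top")
def pl(u,v,z):
    o,d=ray(p,u,v); return (o+d*(z-o[2])/d[2])[:2]
def fit(M,W):
    M=np.array(M,float);W=np.array(W); m=M-M.mean(0);w=W-W.mean(0)
    th=np.arctan2((m[:,0]*w[:,1]-m[:,1]*w[:,0]).sum(),(m*w).sum())
    Rm=np.array([[np.cos(th),-np.sin(th)],[np.sin(th),np.cos(th)]]); t=W.mean(0)-Rm@M.mean(0)
    print(np.degrees(th),t,np.round((M@Rm.T+t-W)*1e3,1).tolist()); return Rm,t
sc=lambda c,s,ox,oy,cx=0:[((u-cx+.5)/s-.5+ox,(v+.5)/s-.5+oy) for u,v in c]
S=[pl(*q,.016) for q in sc([(85,43),(382,62),(357,377),(60,355)],5,180,180)]
Rm,t=fit([(.085,.085),(.085,-.085),(-.095,-.085),(-.095,.085)],S)
B=[pl(*q,.0235) for q in sc([(282,110),(325,114)],5,180,180)]
print('buttons holder',[(Rm.T@(b-t)).round(4) for b in B], 'channel',Rm@[-.065,-.045]+t)
C=[pl(*q,.014) for q in sc([(597,50),(681,76),(605,315),(520,288)],6,345,215,425)]
Rc,tc=fit([(.06,.022),(.06,-.022),(-.06,-.022),(-.06,.022)],C)
print('fin',Rc@[-.044,0]+tc)
E
```

```text
-2.8373756153618777 [0.53782174 0.30987772] [[1.1, 0.5], [-0.0, -0.4], [-0.1, -1.0], [-0.9, 1.0]]
buttons holder [array([ 0.0527, -0.0313]), array([ 0.0521, -0.0557])] channel [0.47067387 0.26815047]
-16.933665086081227 [ 0.47435861 -0.11761926] [[1.0, 0.9], [-0.2, -1.0], [-0.8, -0.8], [0.0, 0.8]]
fin [ 0.43226633 -0.10480363]
```

```bash
cat >> h.py <<'E'
def goto(x,y,z,yaw):
    s=ctrl.get_state(); Rc=R.from_quat(s["tcp_rot"])
    Rt=R.from_euler('z',yaw,degrees=True)*R.from_quat([1,0,0,0])
    print('rotvec',(Rc.inv()*Rt).as_rotvec(degrees=True).round(2),'shift',(Rc.inv().apply(np.array([x,y,z])-s["eef_pos"])*1e3).round(1),'now',np.round(s["eef_pos"],4),'yaw',np.round(np.degrees(np.arctan2(*Rc.as_matrix()[[1,0],0])),2),'F',np.round(s["contact_force"],1),'op',round(s["opening"],3),'t',s["time"])
E
python3 -c "
from h import *
goto(.432,-.105,.16,163.1)"
```

```text
rotvec [  -0.      0.   -138.42] shift [ 348.7 -399.2   93.3] now [ 0.2819 -0.6133  0.2533] yaw 24.68 F [-0.3 -0.5  0.2] op 1.002 t 2.3
```

Units first: shifts go in shares of 500 mm and turns go in shares of 120 degrees. So -399 mm / 500 = -0.798, 349 mm / 500 = 0.698, -80 degrees / 120 = -0.6667.

{"method": "send_rows", "body": {"rows": "0 0 -0.0833 0.086 -0.1 0 1;0 0 -0.1667 0.174 -0.2 0 1;0 0 -0.25 0.262 -0.3 0 1;0 0 -0.3333 0.348 -0.4 0 1;0 0 -0.4167 0.436 -0.5 0 1;0 0 -0.5 0.524 -0.6 0 1;0 0 -0.5833 0.61 -0.7 0 1;0 0 -0.6667 0.698 -0.798 0 1"}}

```text
time: 3.3
eef_pos: [0.4239, -0.1319, 0.2538]
tcp_rot: [0.609, 0.793, 0.0, 0.001]
contact_force: [1.1, -1.9, 0.1]
opening: 0.999
finger_force: 0.0
```

```bash
python3 -c "
from h import *
goto(.432,-.105,.16,163.1)"
```

```text
rotvec [ 3.000e-02  9.000e-02 -5.812e+01] shift [24.  14.7 93.8] now [ 0.4239 -0.1319  0.2538] yaw 104.98 F [ 1.1 -1.9  0.1] op 0.999 t 3.3
```

In the tool's units: 93 mm / 500 = 0.186, 70 mm / 500 = 0.14, -58.4 degrees / 120 = -0.4867.

{"method": "send_rows", "body": {"rows": "0 0 -0.0833 0 0 0.03 1;0 0 -0.1667 0 0 0.06 1;0 0 -0.25 0 0 0.1 1;0 0 -0.3333 0 0 0.14 1;0 0 -0.4167 0 0 0.186 1;0 0 -0.4867 0 0 0.186 1;0 0 -0.4867 0 0 0.186 1;0 0 -0.4867 0 0 0.186 1"}}

```text
time: 4.3
eef_pos: [0.4239, -0.134, 0.1609]
tcp_rot: [0.148, 0.989, -0.0, 0.001]
contact_force: [-0.1, 0.3, -0.2]
opening: 1.001
finger_force: 0.0
```

```bash
python3 -c "
from h import *
p=shot('wrist','w1.png')
goto(.432,-.105,.16,163.1)
Rc=R.from_euler('z',-16.93,degrees=True).as_matrix();o=np.array([.4744,-.1176,0])
for q in [(.06,.022,.014),(.06,-.022,.014),(-.06,-.022,.014),(-.06,.022,.014),(-.032,0,.044),(-.056,0,.044)]: print(q,proj(p,o+Rc@q,True).round(1))
for t in ['cassette','fin_top']: print([(round(a['p'],2),towld(p,a['position']).round(4)) for a in ctrl.look_for(p,t)[:2]])
"
```

```text
rotvec [-0.01  0.07 -0.12] shift [ 0.8 30.1  0.9] now [ 0.4239 -0.134   0.1609] yaw 162.98 F [-0.4 -0.4 -0.6] op 0.999 t 4.35
(0.06, 0.022, 0.014) [380.6 345.9]
(0.06, -0.022, 0.014) [328.5 347. ]
(-0.06, -0.022, 0.014) [329.9 204.5]
(-0.06, 0.022, 0.014) [389.5 204.8]
(-0.032, 0, 0.044) [363.8 253.9]
(-0.056, 0, 0.044) [365. 219.]
[(0.65, array([ 0.4709, -0.1168,  0.0144]))]
[(0.95, array([ 0.4733, -0.118 ,  0.0074]))]
```

View pics/w1.png

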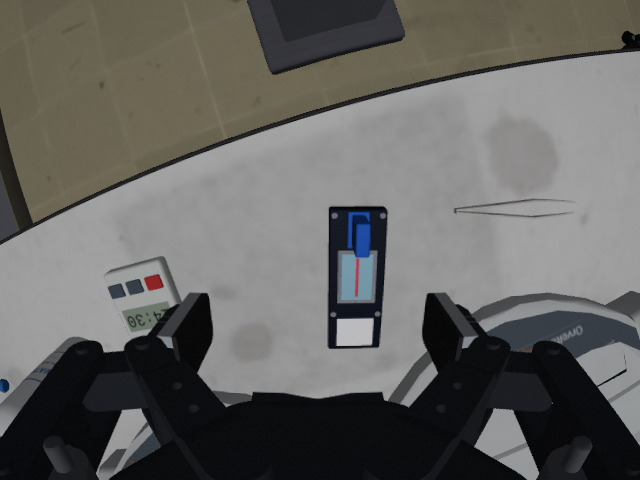

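Cassette corners at (329,207), (387,208), (380,348) and (328,347), and the fin top centre at (363,238), agree with the prediction to about 2 px, so the pose and fin height are confirmed. I'll descend and grasp.

In the tool's units: 121 mm / 500 = 0.242, 105 mm / 500 = 0.21.

{"method": "send_rows", "body": {"rows": "0 0 0 0 0.03 0 1;0 0 0 -0.001 0.059 0.06 1;0 0 0 -0.001 0.059 0.12 1;0 0 0 -0.001 0.059 0.17 1;0 0 0 -0.001 0.059 0.21 1;0 0 0 -0.001 0.059 0.242 1;0 0 0 -0.001 0.059 0.242 1;0 0 0 -0.001 0.059 0.242 1"}}

```text
time: 5.45
eef_pos: [0.4333, -0.1058, 0.04]
tcp_rot: [0.147, 0.989, -0.0, 0.001]
contact_force: [0.3, -1.1, 0.9]
opening: 0.998
finger_force: 0.0
```

```bash
python3 -c "
from h import *
goto(.4335,-.1055,.040,163.1)"
```

```text
rotvec [-0.01  0.07 -0.01] shift [-0.1  0.4 -0. ] now [ 0.4333 -0.1058  0.04  ] yaw 163.09 F [ 0.3 -1.1  0.9] op 0.998 t 5.45
```

{"method": "send_rows", "body": {"rows": "0 0 0 0 0 0 -1;0 0 0 0 0 0 -1;0 0 0 0 0 0 -1;0 0 0 0 0 0 -1;0 0 0 0 0 0 -1;0 0 0 0 0 0 -1;0 0 0 0 0 0 -1;0 0 0 0 0 0 -1", "grip_force": 40}}

```text
time: 6.45
eef_pos: [0.4329, -0.1059, 0.0396]
tcp_rot: [0.147, 0.989, -0.0, 0.0]
contact_force: [-0.4, 0.7, 3.1]
opening: 0.11
finger_force: 40.1
```

In the tool's units: -80 mm / 500 = -0.16, -70 mm / 500 = -0.14.

{"method": "send_rows", "body": {"rows": "0 0 0 0 0 -0.01 -1;0 0 0 0 0 -0.03 -1;0 0 0 0 0 -0.06 -1;0 0 0 0 0 -0.1 -1;0 0 0 0 0 -0.14 -1;0 0 0 0 0 -0.16 -1;0 0 0 0 0 -0.16 -1;0 0 0 0 0 -0.16 -1"}}

```text
time: 7.45
eef_pos: [0.4322, -0.1055, 0.1187]
tcp_rot: [0.147, 0.989, 0.0, -0.001]
contact_force: [0.6, -0.3, -0.5]
opening: 0.111
finger_force: 39.8
```

```bash
python3 -c "
from h import *
st();p=shot('wrist','w2.png')
goto(.44,.269,.12,180-2.84)"
```

```text
{'time': 7.45, 'qpos': [-0.4682, -0.0683, 2.2305, 0.0, 0.9807, -1.7437], 'dq': [-0.001, 0.0092, 0.0044, -0.0004, -0.0005, -0.0015], 'joint_efforts': [0.0022, -23.1623, -25.8699, 0.0035, -0.0347, 0.0], 'eef_pos': [0.4322, -0.1055, 0.1187], 'tcp_rot': [0.1471, 0.9891, 0.0002, -0.0006], 'contact_force': [0.6414, -0.255, -0.4942], 'wrist_torque': [-0.0109, 0.0097, -0.0123], 'finger_force': 39.7926, 'opening': 0.1108}
rotvec [  0.03  -0.1  -14.08] shift [101.4 360.5  -1.2] now [ 0.4321 -0.1054  0.1185] yaw 163.08 F [ 0.1  1.1 -1.4] op 0.105 t 7.5
```

View pics/w2.png

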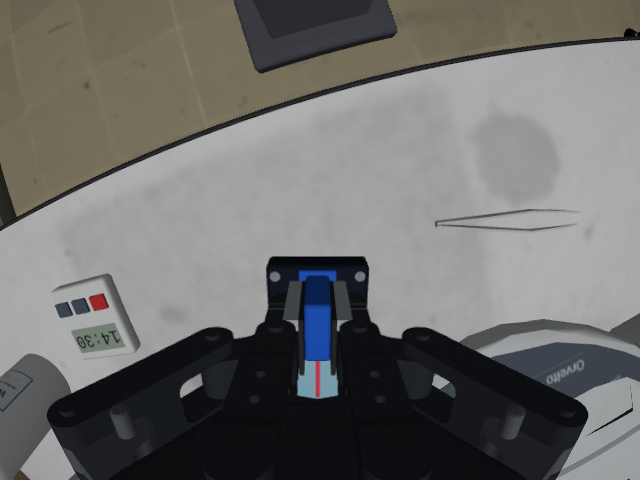

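In the tool's units: 278 mm / 500 = 0.556, 236 mm / 500 = 0.472, -14.1 degrees / 120 = -0.1175.

{"method": "send_rows", "body": {"rows": "0 0 0 0.008 0.076 -0.04 -1;0 0 -0.0167 0.016 0.152 -0.08 -1;0 0 -0.0417 0.024 0.228 -0.08 -1;0 0 -0.0667 0.034 0.304 -0.08 -1;0 0 -0.0917 0.094 0.388 -0.08 -1;0 0 -0.1175 0.154 0.472 -0.08 -1;0 0 -0.1175 0.215 0.556 -0.08 -1;0 0 -0.1175 0.215 0.556 -0.08 -1"}}

```text
time: 8.5
eef_pos: [0.4087, 0.1939, 0.1582]
tcp_rot: [0.022, 1.0, -0.0, -0.001]
contact_force: [0.4, -0.7, -0.4]
opening: 0.103
finger_force: 42.7
```

{"method": "send_rows", "body": {"rows": "0 0 0 0 0 0 -1;0 0 0 0 0 0 -1;0 0 0 0 0 0 -1"}}

```text
time: 8.88
eef_pos: [0.4112, 0.1906, 0.1593]
tcp_rot: [0.026, 1.0, -0.0, -0.0]
contact_force: [0.2, 1.1, -1.3]
opening: 0.109
finger_force: 42.7
```

```bash
python3 -c "
from h import *
st();p=shot('wrist','w3.png')
Rc=R.from_euler('z',-2.84,degrees=True).as_matrix();o=np.array([.5378,.3099,0])
for q in [(.085,.085,.016),(.085,-.085,.016),(-.095,-.085,.016),(-.095,.085,.016),(-.065,-.0215,.025),(-.065,-.0685,.025),(.035,-.0215,.025),(.035,-.0685,.025),(.045,-.033,.0235),(.045,-.057,.0235)]: print(q,proj(p,o+Rc@q,True).round(1))
goto(.36,.275,.12,180-2.84)"
```

```text
{'time': 8.875, 'qpos': [0.2095, -0.1128, 2.1864, -0.0001, 1.0681, -1.3101], 'dq': [0.0031, -0.001, -0.0017, 0.0015, -0.0011, -0.0002], 'joint_efforts': [0.1097, -22.4373, -26.9661, -0.0025, -0.021, -0.001], 'eef_pos': [0.4112, 0.1906, 0.1593], 'tcp_rot': [0.0256, 0.9997, -0.0001, -0.0001], 'contact_force': [0.224, 1.0885, -1.2706], 'wrist_torque': [-0.0266, 0.0341, -0.0349], 'finger_force': 42.7096, 'opening': 0.1095}
(0.085, 0.085, 0.016) [516.  416.6]
(0.085, -0.085, 0.016) [360.4 434.1]
(-0.095, -0.085, 0.016) [372.7 261.3]
(-0.095, 0.085, 0.016) [559.4 257.6]
(-0.065, -0.0215, 0.025) [451.1 299.9]
(-0.065, -0.0685, 0.025) [393.6 301.9]
(0.035, -0.0215, 0.025) [433.9 398.3]
(0.035, -0.0685, 0.025) [383.3 402. ]
(0.045, -0.033, 0.0235) [419.9 406.5]
(0.045, -0.057, 0.0235) [394.5 408.3]
rotvec [-0.   -0.01 -0.08] shift [55.4 81.6 39.3] now [0.4111 0.1907 0.1593] yaw 177.08 F [-0.4 -0.4 -1. ] op 0.112 t 8.925
```

View pics/w3.png

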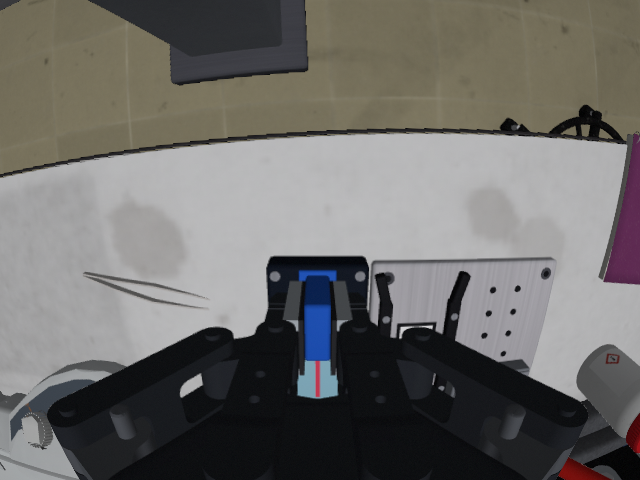

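The held cassette is centred at (318,270). The plate's near corners are at (371,263) and (555,259), and the lead-ins and rails run from (380,275) and (466,273). I'll get the rail edges numerically.

```bash
python3 -c "
import cv2,numpy as np
g=cv2.cvtColor(cv2.imread('pics/w3.png'),cv2.COLOR_BGR2GRAY)
for v in range(262,346,6):
    r=g[v,366:565]<90; e=np.flatnonzero(np.diff(np.r_[0,r.astype(int),0])); print(v,[(a+366,b+365) for a,b in zip(e[::2],e[1::2])])
for v in (280,290): print(v,g[v,364:380],g[v,535:562])
"
```

```text
262 [(np.int64(366), np.int64(366)), (np.int64(373), np.int64(381)), (np.int64(388), np.int64(389))]
268 [(np.int64(366), np.int64(368)), (np.int64(372), np.int64(372)), (np.int64(545), np.int64(548))]
274 [(np.int64(366), np.int64(368)), (np.int64(376), np.int64(392)), (np.int64(458), np.int64(468)), (np.int64(541), np.int64(549))]
280 [(np.int64(366), np.int64(367)), (np.int64(371), np.int64(371)), (np.int64(376), np.int64(393)), (np.int64(456), np.int64(468))]
286 [(np.int64(366), np.int64(367)), (np.int64(370), np.int64(371)), (np.int64(377), np.int64(387)), (np.int64(454), np.int64(466)), (np.int64(516), np.int64(519))]
292 [(np.int64(366), np.int64(367)), (np.int64(370), np.int64(370)), (np.int64(378), np.int64(388)), (np.int64(451), np.int64(464)), (np.int64(491), np.int64(494))]
298 [(np.int64(366), np.int64(366)), (np.int64(370), np.int64(370)), (np.int64(380), np.int64(390)), (np.int64(449), np.int64(461))]
304 [(np.int64(366), np.int64(366)), (np.int64(369), np.int64(370)), (np.int64(379), np.int64(392)), (np.int64(447), np.int64(460))]
310 [(np.int64(366), np.int64(367)),
[... 519 characters left out ...]
4(390)), (np.int64(397), np.int64(399)), (np.int64(410), np.int64(428)), (np.int64(433), np.int64(435)), (np.int64(444), np.int64(456))]
334 [(np.int64(366), np.int64(389)), (np.int64(396), np.int64(398)), (np.int64(402), np.int64(455)), (np.int64(482), np.int64(487)), (np.int64(505), np.int64(509))]
340 [(np.int64(366), np.int64(454))]
280 [ 38  23  19  28  95 179 117  81 104 127 141 108  13  21  26  24] [159 163 161 159 160 160 160 156 154 157 158 160 160 160 159 157 158 152
 166 175 176 177 178 178 178 177 178]
290 [ 21  20  18  62 142 153  75  87 121 136 149 155 157 122  41  19] [161 159 160 159 159 156 154 157 158 159 159 159 158 157 158 151 174 179
 179 180 179 179 179 180 179 178 178]
```

```bash
python3 - <<'E'
from h import *
p=cv2.imread('pics/w3.png')[255:345,362:562]
cv2.imwrite('pics/crop3.png',cv2.resize(p,None,fx=4,fy=4,interpolation=cv2.INTER_CUBIC))
E
```

```text
(no output)
```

View pics/crop3.png

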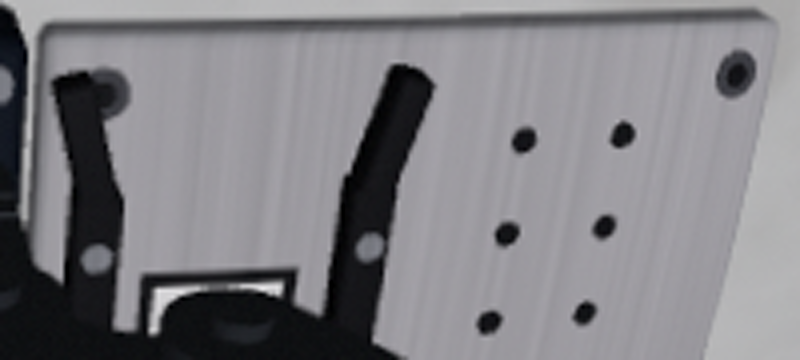

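The crop shows the left rail's inner top corner at (392,304) in the full image and the right rail's inner foot at (446.5,304). The plate's right edge is at (552,280). I'll fit the holder pose to these together with the earlier top-view pose.

```bash
python3 - <<'E'
from h import *
from scipy.optimize import least_squares
p=shot('wrist')
obs=[('y',-.0685,.025,[(392.5,304),(392.3,310),(391.2,316),(390.5,322),(389.5,334)]),
('y',-.0215,.016,[(446.5,304),(445.6,310),(444.6,316),(443.7,322)]),
('y',.085,.016,[(552,280),(550.2,290)]),
('x',-.095,.016,[(372+6,263),(460,261)]),('x',-.065,.025,[(392.4,304.4)])]
def hp(P,u,v,z):
    o,d=ray(p,u,v,True); w=(o+d*(z-o[2])/d[2])[:2]-P[:2]; c,s=np.cos(P[2]),np.sin(P[2]); return np.array([c*w[0]+s*w[1],-s*w[0]+c*w[1]])
def f(P):
    return np.array([(hp(P,u,v,z)[0 if a=='x' else 1]-val)*1e3 for a,val,z,l in obs for u,v in l])
P0=np.array([.5378,.3099,np.radians(-2.84)])
print(f(P0).round(1))
r=least_squares(f,P0); print(r.x[:2],np.degrees(r.x[2]),r.fun.round(1))
g=lambda q:f(np.r_[q,P0[2]]); r=least_squares(g,P0[:2]); print(r.x,r.fun.round(1))
E
```

```text
[-0.6 -0.4 -0.9 -1.  -0.9  0.2  0.2  0.1  0.1 -3.5 -3.2  1.4  0.7  2.1]
[0.53755359 0.310703  ] -1.056111892811651 [ 0.6  0.7  0.  -0.3 -0.5  1.2  1.   0.7  0.6 -2.  -2.  -0.8  0.6  0.2]
[0.53915608 0.30894107] [ 0.3  0.5  0.  -0.1 -0.   1.1  1.1  1.   1.  -2.6 -2.3  0.  -0.7  0.7]
```

In the tool's units: 95 mm / 500 = 0.19, 80 mm / 500 = 0.16, -0.1 degrees / 120 = -0.0008.

{"method": "send_rows", "body": {"rows": "0 0 0 0.026 0.04 0.02 -1;0 0 -0.0008 0.052 0.08 0.04 -1;0 0 -0.0008 0.08 0.12 0.06 -1;0 0 -0.0008 0.1054 0.16 0.08 -1;0 0 -0.0008 0.1054 0.16 0.12 -1;0 0 -0.0008 0.1054 0.16 0.16 -1;0 0 -0.0008 0.1054 0.16 0.19 -1;0 0 -0.0008 0.1054 0.16 0.19 -1"}}

```text
time: 9.98
eef_pos: [0.3614, 0.2734, 0.0632]
tcp_rot: [0.024, 1.0, -0.001, -0.001]
contact_force: [-0.6, 0.6, 0.3]
opening: 0.107
finger_force: 42.7
```

```bash
python3 -c "
from h import *
p=shot('wrist','w4.png')
goto(.3625,.2733,.0566,180-2.84)
Rc=R.from_euler('z',-2.84,degrees=True).as_matrix();o=np.array([.5385,.3096,0])
for q in [(-.095,-.085,.016),(-.095,.085,.016),(-.065,-.0215,.025),(-.065,-.0685,.025)]: print(q,proj(p,o+Rc@q,True).round(1))
"
```

```text
rotvec [-0.02 -0.04  0.09] shift [-0.5 -0.4  7.5] now [0.3621 0.2737 0.0641] yaw 177.25 F [1.  0.3 0.3] op 0.107 t 10.025
(-0.095, -0.085, 0.016) [250.4 403. ]
(-0.095, 0.085, 0.016) [522.3 388.6]
(-0.065, -0.0215, 0.025) [357.9 449.1]
(-0.065, -0.0685, 0.025) [280.  449.1]
```

View pics/w4.png

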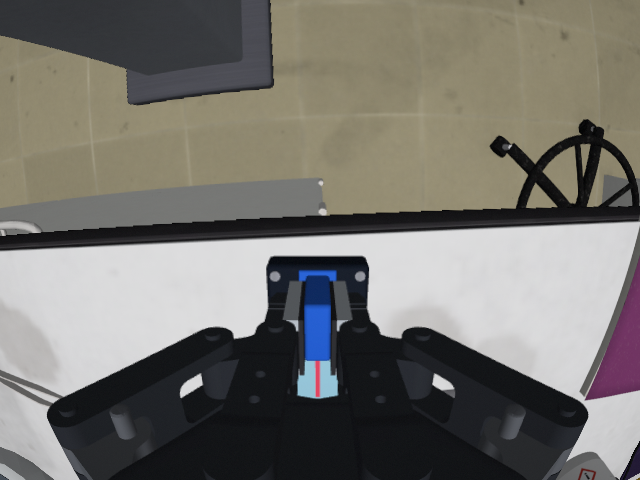

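The channel is hidden under the gripper, and the held cassette is level and straight at (318,270). I'll lower it and slide by feel.

In the tool's units: -16 mm / 500 = -0.032, 7.5 mm / 500 = 0.015.

{"method": "send_rows", "body": {"rows": "0 0 0 0 0 0.008 -1;0 0 0 0 0 0.015 -1;0 0 0 0 0 0.015 -1;0 0 0 -0.008 0 0.015 -1;0 0 0 -0.016 0 0.015 -1;0 0 0 -0.024 0 0.015 -1;0 0 0 -0.032 0 0.015 -1;0 0 0 -0.032 0 0.015 -1"}}

```text
time: 11.02
eef_pos: [0.3785, 0.2733, 0.0569]
tcp_rot: [0.024, 1.0, 0.0, 0.0]
contact_force: [-0.3, 0.3, -0.9]
opening: 0.107
finger_force: 42.7
```

```bash
python3 -c "
from h import *
s=st();goto(.3625,.2733,.0566,180-2.84)"
```

```text
{'time': 11.025, 'qpos': [0.4075, 0.0966, 2.2039, -0.0, 0.8408, -1.1156], 'dq': [0.0035, -0.0048, 0.0099, -0.0004, 0.0035, 0.0006], 'joint_efforts': [-0.0725, -26.5223, -22.7815, -0.0137, -0.0365, -0.0056], 'eef_pos': [0.3785, 0.2733, 0.0569], 'tcp_rot': [0.0239, 0.9997, 0.0001, 0.0001], 'contact_force': [-0.3446, 0.3135, -0.9103], 'wrist_torque': [0.0254, 0.0221, 0.0315], 'finger_force': 42.7043, 'opening': 0.1067}
rotvec [0.01 0.01 0.1 ] shift [15.9 -0.7  0.3] now [0.3785 0.2733 0.0569] yaw 177.26 F [-0.3  0.3 -0.9] op 0.107 t 11.025
```

In the tool's units: -40 mm / 500 = -0.08, -35 mm / 500 = -0.07, 0.1 degrees / 120 = 0.0008.

{"method": "send_rows", "body": {"rows": "0 0 0.0008 -0.01 -0.001 0 -1;0 0 0.0008 -0.02 -0.0012 0 -1;0 0 0.0008 -0.03 -0.0012 0 -1;0 0 0.0008 -0.04 -0.0012 0 -1;0 0 0.0008 -0.05 -0.0012 0 -1;0 0 0.0008 -0.06 -0.0012 0 -1;0 0 0.0008 -0.07 -0.0012 0 -1;0 0 0.0008 -0.08 -0.0012 0 -1"}}

```text
time: 12.02
eef_pos: [0.4183, 0.2707, 0.0568]
tcp_rot: [0.025, 1.0, -0.0, -0.0]
contact_force: [0.2, -0.5, -0.2]
opening: 0.105
finger_force: 42.7
```

In the tool's units: -30 mm / 500 = -0.06, -25 mm / 500 = -0.05.

{"method": "send_rows", "body": {"rows": "0 0 0 -0.01 0 0 -1;0 0 0 -0.02 0 0 -1;0 0 0 -0.03 0 0 -1;0 0 0 -0.04 0 0 -1;0 0 0 -0.05 0 0 -1;0 0 0 -0.06 0 0 -1;0 0 0 -0.06 0 0 -1;0 0 0 -0.06 0 0 -1"}}

```text
time: 13.02
eef_pos: [0.4478, 0.2692, 0.0567]
tcp_rot: [0.025, 1.0, -0.0, -0.0]
contact_force: [0.2, -0.3, -0.8]
opening: 0.105
finger_force: 42.7
```

```bash
python3 -c "
from h import *
s=st();goto(.3625+.0832,.2733-.0041,.0566,180-2.84)"
```

```text
{'time': 13.025, 'qpos': [0.347, 0.2106, 2.0718, 0.0001, 0.8595, -1.1746], 'dq': [0.0007, -0.0026, 0.0031, 0.0008, -0.0006, -0.0013], 'joint_efforts': [-0.0654, -31.5172, -23.2071, -0.0089, -0.0292, -0.0002], 'eef_pos': [0.4478, 0.2692, 0.0567], 'tcp_rot': [0.0246, 0.9997, -0.0, -0.0002], 'contact_force': [0.176, -0.3455, -0.8397], 'wrist_torque': [0.0017, 0.0747, 0.0557], 'finger_force': 42.7048, 'opening': 0.1051}
rotvec [-0.01 -0.02  0.02] shift [ 2.1 -0.1  0.1] now [0.4478 0.2692 0.0567] yaw 177.18 F [ 0.2 -0.3 -0.8] op 0.105 t 13.025
```

In the tool's units: -20 mm / 500 = -0.04, -18 mm / 500 = -0.036.

{"method": "send_rows", "body": {"rows": "0 0 0 -0.006 0 0.001 -1;0 0 0 -0.012 0 0.0014 -1;0 0 0 -0.018 0 0.0014 -1;0 0 0 -0.024 0 0.0014 -1;0 0 0 -0.03 0 0.0014 -1;0 0 0 -0.036 0 0.0014 -1;0 0 0 -0.04 0 0.0014 -1;0 0 0 -0.04 0 0.0014 -1"}}

```text
time: 14.02
eef_pos: [0.468, 0.2683, 0.0561]
tcp_rot: [0.025, 1.0, 0.0, 0.0]
contact_force: [-1.1, -1.0, -0.1]
opening: 0.107
finger_force: 42.7
```

In the tool's units: -5 mm / 500 = -0.01, -4 mm / 500 = -0.008.

{"method": "send_rows", "body": {"rows": "0 0 0 -0.002 0 0 -1;0 0 0 -0.004 0 0 -1;0 0 0 -0.006 0 0 -1;0 0 0 -0.008 0 0 -1;0 0 0 -0.01 0 0 -1"}}

```text
time: 14.65
eef_pos: [0.473, 0.268, 0.0561]
tcp_rot: [0.025, 1.0, 0.0, 0.0]
contact_force: [1.0, 0.7, -0.6]
opening: 0.106
finger_force: 42.7
```

In the tool's units: -3 mm / 500 = -0.006, -2 mm / 500 = -0.004.

{"method": "send_rows", "body": {"rows": "0 0 0 -0.002 0 0 -1;0 0 0 -0.004 0 0 -1;0 0 0 -0.006 0 0 -1"}}

```text
time: 15.02
eef_pos: [0.4759, 0.2679, 0.0561]
tcp_rot: [0.025, 1.0, 0.0, 0.0]
contact_force: [0.8, -0.4, -0.5]
opening: 0.108
finger_force: 42.7
```

```bash
python3 -c "
from h import *
s=st();goto(.3625+.11,.2733-.0055,.0566,180-2.84)"
```

```text
{'time': 15.025, 'qpos': [0.3269, 0.2574, 2.015, 0.0, 0.8691, -1.1948], 'dq': [-0.0062, 0.012, -0.0144, -0.0006, 0.0043, -0.0057], 'joint_efforts': [0.0217, -33.6225, -23.252, -0.007, -0.0239, 0.0029], 'eef_pos': [0.4759, 0.2679, 0.0561], 'tcp_rot': [0.0246, 0.9997, 0.0, 0.0], 'contact_force': [0.8401, -0.3579, -0.5477], 'wrist_torque': [0.0051, 0.0379, -0.0509], 'finger_force': 42.7044, 'opening': 0.1083}
rotvec [0.   0.   0.02] shift [ 3.4 -0.3 -0.5] now [0.4759 0.2679 0.0561] yaw 177.18 F [ 0.8 -0.4 -0.5] op 0.108 t 15.025
```

In the tool's units: -2 mm / 500 = -0.004, -1.5 mm / 500 = -0.003.

{"method": "send_rows", "body": {"rows": "0 0 0 -0.001 0 0 -1;0 0 0 -0.002 0 0 -1;0 0 0 -0.003 0 0 -1;0 0 0 -0.004 0 0 -1"}}

```text
time: 15.52
eef_pos: [0.4779, 0.2678, 0.0561]
tcp_rot: [0.025, 1.0, 0.0, 0.0]
contact_force: [-0.4, -0.1, -0.6]
opening: 0.109
finger_force: 42.7
```

In the tool's units: -1 mm / 500 = -0.002, -0.5 mm / 500 = -0.001.

{"method": "send_rows", "body": {"rows": "0 0 0 -0.001 0 0 -1;0 0 0 -0.002 0 0 -1;0 0 0 -0.002 0 0 -1"}}

```text
time: 15.9
eef_pos: [0.4789, 0.2678, 0.0562]
tcp_rot: [0.025, 1.0, 0.0, 0.0]
contact_force: [-0.8, 0.4, 0.0]
opening: 0.111
finger_force: 42.7
```

In the tool's units: -1 mm / 500 = -0.002, -0.5 mm / 500 = -0.001.

{"method": "send_rows", "body": {"rows": "0 0 0 -0.001 0 0 -1;0 0 0 -0.002 0 0 -1;0 0 0 -0.002 0 0 -1"}}

```text
time: 16.27
eef_pos: [0.4799, 0.2677, 0.0561]
tcp_rot: [0.025, 1.0, -0.0, 0.0]
contact_force: [-0.3, 0.4, -0.5]
opening: 0.11
finger_force: 42.7
```

Front is at about holder x 48 mm, with no contact yet.

In the tool's units: -1 mm / 500 = -0.002, -0.5 mm / 500 = -0.001.

{"method": "send_rows", "body": {"rows": "0 0 0 -0.001 0 0 -1;0 0 0 -0.002 0 0 -1;0 0 0 -0.002 0 0 -1"}}

```text
time: 16.65
eef_pos: [0.4803, 0.2677, 0.056]
tcp_rot: [0.025, 1.0, -0.0, -0.001]
contact_force: [-3.2, 0.9, 0.6]
opening: 0.109
finger_force: 42.9
```

In the tool's units: -1 mm / 500 = -0.002, -0.5 mm / 500 = -0.001.

{"method": "send_rows", "body": {"rows": "0 0 0 -0.001 0 0 -1;0 0 0 -0.002 0 0 -1;0 0 0 -0.002 0 0 -1"}}

```text
time: 17.02
eef_pos: [0.4803, 0.2677, 0.0558]
tcp_rot: [0.025, 1.0, -0.0, -0.002]
contact_force: [-7.3, 0.4, 2.1]
opening: 0.104
finger_force: 43.3
```

In the tool's units: -0.5 mm / 500 = -0.001.

{"method": "send_rows", "body": {"rows": "0 0 0 -0.001 0 0 -1;0 0 0 -0.001 0 0 -1"}}

```text
time: 17.27
eef_pos: [0.4803, 0.2677, 0.0558]
tcp_rot: [0.025, 1.0, -0.0, -0.003]
contact_force: [-8.8, 0.5, 5.2]
opening: 0.108
finger_force: 43.5
```

In the tool's units: -0.8 mm / 500 = -0.0016, -0.5 mm / 500 = -0.001.

{"method": "send_rows", "body": {"rows": "0 0 0 -0.001 0 0.0004 -1;0 0 0 -0.0016 0 0.0006 -1;0 0 0 -0.0016 0 0.0006 -1;0 0 0 -0.0016 0 0.0006 -1;0 0 0 -0.0016 0 0.0006 -1;0 0 0 -0.0016 0 0.0006 -1"}}

```text
time: 18.02
eef_pos: [0.4803, 0.2677, 0.0557]
tcp_rot: [0.025, 1.0, -0.001, -0.004]
contact_force: [-11.9, 0.3, 6.6]
opening: 0.111
finger_force: 44.0
```

In the tool's units: 1.5 mm / 500 = 0.003, 0.8 mm / 500 = 0.0016.

{"method": "send_rows", "body": {"rows": "0 0 0 0.0016 0 -0.0006 -1;0 0 0 0.003 0 -0.001 -1;0 0 0 0.003 0 -0.001 -0.5;0 0 0 0.003 0 -0.001 0;0 0 0 0.003 0 -0.001 0;0 0 0 0.003 0 -0.001 0;0 0 0 0.003 0 -0.001 0"}}

```text
time: 18.9
eef_pos: [0.4818, 0.2676, 0.0564]
tcp_rot: [0.025, 1.0, 0.0, 0.0]
contact_force: [-0.1, 0.3, -0.2]
opening: 0.504
finger_force: 0.0
```

In the tool's units: -150 mm / 500 = -0.3, -120 mm / 500 = -0.24.

{"method": "send_rows", "body": {"rows": "0 0 0 0 0 -0.012 0;0 0 0 0 0 -0.04 0;0 0 0 0 0 -0.08 0;0 0 0 0 0 -0.13 0;0 0 0 0 0 -0.18 0;0 0 0 0.04 0 -0.24 0;0 0 0 0.08 0 -0.3 0;0 0 0 0.08 0 -0.3 0"}}

```text
time: 19.9
eef_pos: [0.4426, 0.2704, 0.2104]
tcp_rot: [0.024, 1.0, 0.001, 0.003]
contact_force: [0.8, 0.3, -0.2]
opening: 0.501
finger_force: 0.0
```

```bash
python3 - <<'E'
from h import *
s=st();p=shot('wrist','w5.png')
t=shot('top','top5.png')
Rc=R.from_euler('z',-2.84,degrees=True).as_matrix();o=np.array([.5385,.3096,0])
X=.049
for n,q,f in [('w',p,True),('t',t,False)]:
  for l in [(X,-.023,.030),(X,-.067,.030),(X-.12,-.067,.03),(X-.12,-.023,.03),(.027,.072,.161),(.027,-.045,.055)]: print(n,l,proj(q,o+Rc@l,f).round(1))
for q in (p,t): print([(round(a['p'],2),(Rc.T@(towld(q,a['position'])-o)).round(4)) for a in ctrl.look_for(q,'handle_grip')[:2]])
a=cv2.imread('pics/w5.png')[180:480,250:640]
b=cv2.resize(cv2.imread('pics/top5.png')[180:262,180:265],None,fx=4.5,fy=4.5,interpolation=cv2.INTER_CUBIC)
b=cv2.copyMakeBorder(b,0,max(0,300-b.shape[0]),0,0,0);a=cv2.copyMakeBorder(a,0,b.shape[0]-300,0,0,0)
cv2.imwrite('pics/c5.png',np.hstack([a,b])); print(a.shape,b.shape)
E
```

```text
{'time': 19.9, 'qpos': [0.3527, -0.0239, 2.0016, 0.0, 1.1564, -1.17], 'dq': [-0.012, 0.0553, 0.0235, -0.0048, -0.0274, -0.0049], 'joint_efforts': [0.3608, -27.7491, -27.7947, 0.0298, 0.1403, 0.0181], 'eef_pos': [0.4426, 0.2704, 0.2104], 'tcp_rot': [0.0241, 0.9997, 0.0014, 0.0035], 'contact_force': [0.8261, 0.3089, -0.2275], 'wrist_torque': [0.0263, 0.0193, 0.0016], 'finger_force': 0.0, 'opening': 0.501}
w (0.049, -0.023, 0.03) [339.3 361.3]
w (0.049, -0.067, 0.03) [293.8 361.3]
w (-0.071, -0.067, 0.03) [290.6 242.4]
w (-0.071, -0.023, 0.03) [342.8 242.5]
w (0.027, 0.072, 0.161) [486.7 432.4]
w (0.027, -0.045, 0.055) [316.6 357.3]
t (0.049, -0.023, 0.03) [232.7 202.1]
t (0.049, -0.067, 0.03) [248.3 203.2]
t (-0.071, -0.067, 0.03) [245.  245.7]
t (-0.071, -0.023, 0.03) [229.3 244.7]
t (0.027, 0.072, 0.161) [185.4 201.3]
t (0.027, -0.045, 0.055) [238.5 209.4]
[(0.92, array([0.0265, 0.0505, 0.1367])), (0.4, array([0.0219, 0.1818, 0.0851]))]
[(0.5, array([0.0234, 0.0616, 0.1529]))]
(369, 390, 3) (369, 382, 3)
```

View pics/c5.png

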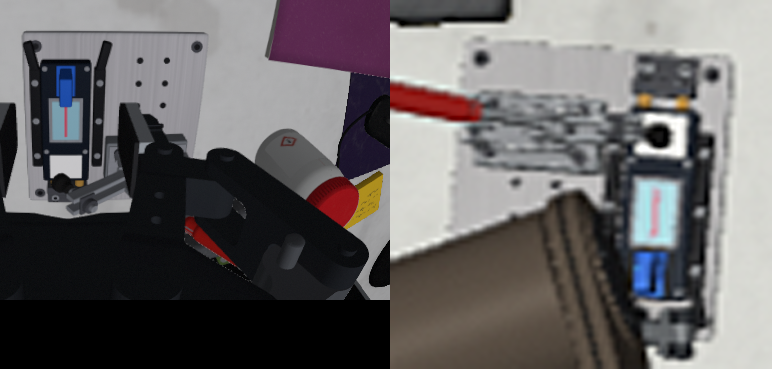

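The cassette lies between the rails with its front at the brass buttons (left part: cassette from (65,60) to (65,185); right part: buttons at (644,101) and (684,103) right at its end). The red handle is where predicted. Next, the handle, with the gripper shut and turned 90°.

```bash
python3 -c "
from h import *
goto(.5682,.3626,.26,87.16)"
```

```text
rotvec [-1.000e-01 -3.000e-02  9.001e+01] shift [-121.8   99.4  -54.9] now [0.4415 0.2693 0.2054] yaw 177.17 F [-0.2  0.6  0. ] op 0.499 t 20.1
```

In the tool's units: -121 mm / 500 = -0.242, -100 mm / 500 = -0.2, 80 degrees / 120 = 0.6667.

{"method": "send_rows", "body": {"rows": "0 0 0.0833 0 0 -0.05 -0.5;0 0 0.1667 0 0 -0.11 -1;0 0 0.25 -0.04 0.03 -0.11 -1;0 0 0.3333 -0.08 0.06 -0.11 -1;0 0 0.4167 -0.12 0.1 -0.11 -1;0 0 0.5 -0.16 0.13 -0.11 -1;0 0 0.5833 -0.2 0.16 -0.11 -1;0 0 0.6667 -0.242 0.198 -0.11 -1"}}

```text
time: 21.1
eef_pos: [0.5682, 0.3624, 0.259]
tcp_rot: [0.664, 0.748, -0.002, -0.001]
contact_force: [0.1, -0.0, -0.6]
opening: -0.002
finger_force: 0.0
```

In the tool's units: 10 degrees / 120 = 0.0833.

{"method": "send_rows", "body": {"rows": "0 0 0.0833 0 0 0 -1;0 0 0.0833 0 0 0 -1;0 0 0.0833 0 0 0 -1"}}

```text
time: 21.48
eef_pos: [0.5673, 0.3622, 0.2602]
tcp_rot: [0.724, 0.69, -0.001, -0.0]
contact_force: [0.6, 0.8, -0.6]
opening: 0.004
finger_force: 0.0
```

```bash
cat >> h.py <<'E'
def tip(hy,hz,hx=.027):
    w=R.from_euler('z',-2.84,degrees=True).apply([hx,hy,hz])+[.5385,.3096,0]
    goto(w[0],w[1],w[2]+.022,87.16)
E
python3 -c "
from h import *
st();tip(.0544,.175)
p=shot('wrist','w6.png'); Rc=R.from_euler('z',-2.84,degrees=True).as_matrix();o=np.array([.5385,.3096,0])
for l in [(.027,.072,.161),(.027,.089,.187),(.027,.0525,.132)]: print(l,proj(p,o+Rc@l,True).round(1))
cv2.imwrite('pics/w6.png',cv2.cvtColor(p['color'],cv2.COLOR_RGB2BGR))
"
```

```text
{'time': 21.475, 'qpos': [0.4177, 0.2781, 1.5742, -0.0, 1.2912, 0.4648], 'dq': [0.0029, -0.0133, 0.0006, 0.001, -0.0011, 0.0092], 'joint_efforts': [-0.0121, -40.1037, -29.3852, 0.0002, -0.0003, -0.0032], 'eef_pos': [0.5673, 0.3622, 0.2602], 'tcp_rot': [0.7235, 0.6903, -0.0009, -0.0003], 'contact_force': [0.5811, 0.7743, -0.589], 'wrist_torque': [0.0281, 0.021, -0.0053], 'finger_force': 0.0, 'opening': 0.0043}
rotvec [-0.09  0.05  0.14] shift [ 0.5  0.9 63.2] now [0.5673 0.3622 0.2602] yaw 87.3 F [ 0.6  0.8 -0.6] op 0.004 t 21.475
(0.027, 0.072, 0.161) [316.4 217.2]
(0.027, 0.089, 0.187) [316.2 196.3]
(0.027, 0.0525, 0.132) [316.6 235.6]
```

View pics/w6.png

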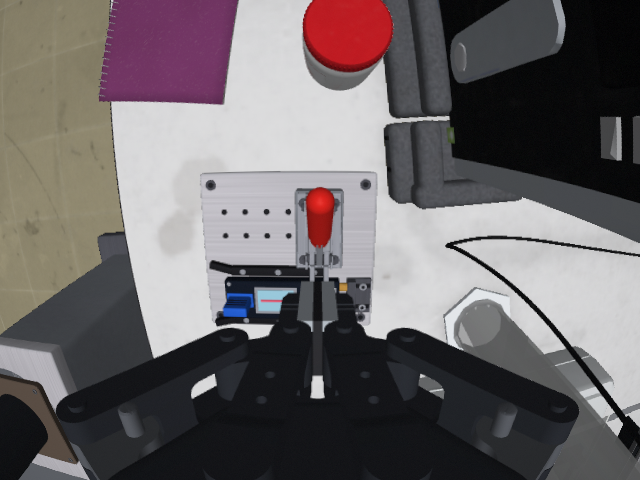

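The red handle runs from (320,190) to (318,245), within 4 px of the prediction, and the shut fingers are lined up at x=318. I'll lower onto it gently.

{"method": "send_rows", "body": {"rows": "0 0 0 0 0.004 0.04 -1;0 0 0 0 0.004 0.08 -1;0 0 0 0 0.004 0.11 -1;0 0 0 0 0.004 0.126 -1;0 0 0 0 0.004 0.136 -1;0 0 0 0 0.004 0.142 -1;0 0 0 0 0.004 0.142 -1"}}

```text
time: 22.4
eef_pos: [0.5696, 0.3625, 0.1907]
tcp_rot: [0.724, 0.69, 0.0, 0.0]
contact_force: [0.4, 0.3, -0.1]
opening: 0.001
finger_force: 0.0
```

In the tool's units: 6 mm / 500 = 0.012, 4.5 mm / 500 = 0.009.

{"method": "send_rows", "body": {"rows": "0 0 0 0 0 0.003 -1;0 0 0 0.001 0 0.006 -1;0 0 0 0.002 0 0.009 -1;0 0 0 0.003 0 0.012 -1"}}

```text
time: 22.9
eef_pos: [0.5695, 0.364, 0.1842]
tcp_rot: [0.724, 0.69, -0.0, -0.0]
contact_force: [0.5, 1.1, 0.2]
opening: 0.004
finger_force: 0.1
```

```bash
python3 -c "
from h import *
tip(.065,.153)"
```

```text
rotvec [-0.    0.    0.02] shift [ 9.2 -1.2  9.2] now [0.5695 0.364  0.1842] yaw 87.18 F [0.5 1.1 0.2] op 0.004 t 22.9
```

In the tool's units: 14 mm / 500 = 0.028, 12 mm / 500 = 0.024.

{"method": "send_rows", "body": {"rows": "0 0 0 0.004 0 0.004 -1;0 0 0 0.008 0 0.008 -1;0 0 0 0.012 0 0.012 -1;0 0 0 0.018 0 0.018 -1;0 0 0 0.02 0 0.024 -1;0 0 0 0.022 0 0.028 -1;0 0 0 0.022 0 0.028 -1"}}

```text
time: 23.78
eef_pos: [0.5701, 0.3753, 0.1699]
tcp_rot: [0.724, 0.69, 0.0, -0.0]
contact_force: [0.4, 0.6, 1.2]
opening: -0.002
finger_force: 0.3
```

```bash
python3 -c "
from h import *
tip(.071,.138)
p=shot('wrist','w7.png')
im=p['color'].astype(int); m=(im[:,:,0]>130)&(im[:,:,1]<60)&(im[:,:,2]<60); m[:150]=0
v,u=np.nonzero(m); print('red v',v.min(),v.max(),'u',u.min(),u.max(),len(v))
Rc=R.from_euler('z',-2.84,degrees=True).as_matrix();o=np.array([.5385,.3096,0])
for th,g in [(56,(72,161)),(41,(81,147)),(29,(86,131)),(3,(95,89))]:
  print(th,[proj(p,o+Rc@[.027,(g[0]+d*np.cos(np.radians(th)))/1e3,(g[1]+d*np.sin(np.radians(th)))/1e3],True).round(0) for d in (0,31)])
"
```

```text
rotvec [ 0.01 -0.04  0.02] shift [ 3.8 -1.3  9.9] now [0.5701 0.3753 0.1699] yaw 87.18 F [0.4 0.6 1.2] op -0.002 t 23.775
red v 210 282 u 295 335 2412
56 [array([309., 303.]), array([307., 288.])]
41 [array([310., 268.]), array([308., 224.])]
29 [array([311., 245.]), array([310., 189.])]
3 [array([312., 207.]), array([312., 151.])]
```

In the tool's units: 22 mm / 500 = 0.044, 19 mm / 500 = 0.038.

{"method": "send_rows", "body": {"rows": "0 0 0 0.003 0 0.006 -1;0 0 0 0.005 0 0.012 -1;0 0 0 0.008 0 0.02 -1;0 0 0 0.011 0 0.026 -1;0 0 0 0.014 0 0.032 -1;0 0 0 0.016 0 0.038 -1;0 0 0 0.018 0 0.044 -1;0 0 0 0.018 0 0.044 -1"}}

```text
time: 24.82
eef_pos: [0.5707, 0.3836, 0.1498]
tcp_rot: [0.724, 0.69, -0.0, 0.0]
contact_force: [-2.8, -2.6, 7.7]
opening: -0.001
finger_force: 4.1
```

```bash
python3 -c "
from h import *
tip(.0836,.097)"
```

```text
rotvec [0.   0.07 0.04] shift [ 8.2 -1.4 30.8] now [0.5707 0.3836 0.1498] yaw 87.2 F [-2.8 -2.6  7.7] op -0.001 t 24.825
```

In the tool's units: 18 mm / 500 = 0.036, 15 mm / 500 = 0.03.

{"method": "send_rows", "body": {"rows": "0 0 0 0.002 -0.001 0.006 -1;0 0 0 0.004 -0.002 0.012 -1;0 0 0 0.006 -0.002 0.018 -1;0 0 0 0.008 -0.002 0.024 -1;0 0 0 0.0096 -0.002 0.03 -1;0 0 0 0.011 -0.002 0.036 -1;0 0 0 0.011 -0.002 0.036 -1"}}

```text
time: 25.7
eef_pos: [0.5688, 0.3893, 0.1287]
tcp_rot: [0.724, 0.69, -0.001, -0.001]
contact_force: [0.1, 0.3, 0.5]
opening: 0.003
finger_force: 0.0
```

```bash
python3 -c "
from h import *
tip(.0836,.097)"
```

```text
rotvec [-0.15  0.06  0.02] shift [2.5 0.7 9.7] now [0.5688 0.3893 0.1287] yaw 87.18 F [0.1 0.3 0.5] op 0.003 t 25.7
```

```bash
python3 -c "
from h import *
tip(.0836,.097)
p=shot('wrist','w8.png')
im=p['color'].astype(int); m=(im[:,:,0]>130)&(im[:,:,1]<60)&(im[:,:,2]<60); m[:110]=0
n,l,s,c=cv2.connectedComponentsWithStats(m.astype(np.uint8)); print(s[1:][s[1:,4]>50])
Rc=R.from_euler('z',-2.84,degrees=True).as_matrix();o=np.array([.5385,.3096,0])
for th,g in [(29,(86,131)),(15,(93,109)),(3,(95,89))]:
  print(th,[proj(p,o+Rc@[.027,(g[0]+d*np.cos(np.radians(th)))/1e3,(g[1]+d*np.sin(np.radians(th)))/1e3],True).round(0) for d in (0,31)])
"
```

```text
rotvec [-0.15  0.06  0.02] shift [2.5 0.7 9.7] now [0.5688 0.3893 0.1287] yaw 87.18 F [0.1 0.3 0.5] op 0.003 t 25.7
[[ 303  183   35  103 3183]]
29 [array([314., 316.]), array([313., 258.])]
15 [array([315., 275.]), array([314., 205.])]
3 [array([315., 255.]), array([315., 187.])]
```

The handle end at row 183 matches the locked prediction of 187, so it has snapped over. I'll feel down to its rigid stop to confirm.

In the tool's units: 10 mm / 500 = 0.02, 2.5 mm / 500 = 0.005.

{"method": "send_rows", "body": {"rows": "0 0 0 0.002 0 0.006 -1;0 0 0 0.004 0 0.012 -1;0 0 0 0.005 0 0.016 -1;0 0 0 0.005 0 0.018 -1;0 0 0 0.005 0 0.02 -1;0 0 0 0.005 0 0.02 -1"}}

```text
time: 26.5
eef_pos: [0.5699, 0.3919, 0.1203]
tcp_rot: [0.724, 0.689, -0.0, -0.0]
contact_force: [-0.1, 0.4, 0.6]
opening: 0.004
finger_force: 0.0
```

In the tool's units: 2 mm / 500 = 0.004, 1 mm / 500 = 0.002.

{"method": "send_rows", "body": {"rows": "0 0 0 0 0 0.002 -1;0 0 0 0 0 0.004 -1;0 0 0 0 0 0.004 -1"}}

```text
time: 26.88
eef_pos: [0.5698, 0.3919, 0.1182]
tcp_rot: [0.724, 0.689, -0.0, -0.0]
contact_force: [1.0, 1.2, 0.5]
opening: 0.003
finger_force: 0.0
```

{"method": "send_rows", "body": {"rows": "0 0 0 0 0 0.002 -1;0 0 0 0 0 0.004 -1;0 0 0 0 0 0.004 -1"}}

```text
time: 27.25
eef_pos: [0.57, 0.392, 0.1169]
tcp_rot: [0.724, 0.69, 0.0, 0.0]
contact_force: [-0.8, -0.2, 3.4]
opening: -0.003
finger_force: 1.2
```

In the tool's units: 1.5 mm / 500 = 0.003, 1 mm / 500 = 0.002.

{"method": "send_rows", "body": {"rows": "0 0 0 0 0 0.002 -1;0 0 0 0 0 0.003 -1;0 0 0 0 0 0.003 -1"}}

```text
time: 27.62
eef_pos: [0.5701, 0.3921, 0.1165]
tcp_rot: [0.724, 0.69, 0.0, 0.0]
contact_force: [-2.7, -1.1, 6.4]
opening: -0.003
finger_force: 3.4
```

In the tool's units: -120 mm / 500 = -0.24, -80 mm / 500 = -0.16.

{"method": "send_rows", "body": {"rows": "0 0 0 0 0 0.002 -1;0 0 0 0 0 0.002 -1;0 0 0 0 0 -0.002 -1;0 0 0 0 0 -0.02 -1;0 0 0 0 0 -0.08 -1;0 0 0 0 0 -0.16 -1;0 0 0 0 0 -0.24 -1;0 0 0 0 0 -0.24 -1"}}

```text
time: 28.62
eef_pos: [0.5719, 0.393, 0.2402]
tcp_rot: [0.724, 0.69, 0.005, 0.001]
contact_force: [0.7, -1.0, -0.3]
opening: -0.003
finger_force: 0.0
```

In the tool's units: -120 mm / 500 = -0.24, -100 mm / 500 = -0.2.

{"method": "send_rows", "body": {"rows": "0 0 0 0 -0.1 0 -1;0 0 0 0 -0.2 0 -1;0 0 0 0 -0.24 0 -1;0 0 0 0 -0.24 0 -1;0 0 0 0 -0.24 0 -1"}}

```text
time: 29.25
eef_pos: [0.4512, 0.3978, 0.2348]
tcp_rot: [0.724, 0.689, 0.0, 0.0]
contact_force: [0.0, 0.2, -1.1]
opening: -0.002
finger_force: 0.0
```

```bash
python3 -c "
from h import *
st();p=shot('wrist','w9.png');t=shot('top','t9.png');s=shot('scene','s9.png')
a=cv2.imread('pics/w9.png')[130:430,250:640]
b=cv2.resize(cv2.imread('pics/s9.png')[230:350,150:290],None,fx=2.5,fy=2.5,interpolation=cv2.INTER_CUBIC)
cv2.imwrite('pics/c9.png',np.hstack([a,b]))"
```

```text
{'time': 29.25, 'qpos': [0.5541, 0.1417, 1.7812, -0.0004, 1.2178, 0.604], 'dq': [-0.0076, 0.0058, -0.0105, 0.0013, 0.0046, 0.0024], 'joint_efforts': [0.4374, -34.5096, -28.2722, 0.0125, 0.0169, -0.0005], 'eef_pos': [0.4512, 0.3978, 0.2348], 'tcp_rot': [0.7245, 0.6893, 0.0004, 0.0003], 'contact_force': [0.0341, 0.1779, -1.091], 'wrist_torque': [0.0249, 0.0181, -0.059], 'finger_force': 0.0, 'opening': -0.0018}
```

View pics/c9.png

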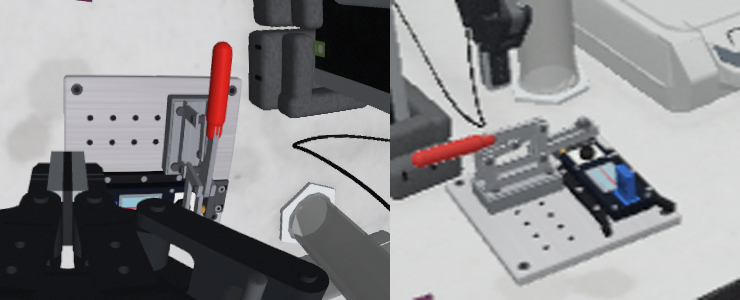

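The handle lies nearly level (right part, from (415,158) to (490,140)), the foot is down on the cassette's end at (587,153), and the arm is clear. I'm handing in.

```bash
python3 -c "
from plant import ctrl
print(ctrl.sign_off())"
```

```text
the job is handed in; nothing more can be done
None
```

The cassette is pressed home against the brass buttons at about 12 N, the clamp handle is snapped over and locked with the foot down on the cassette, and the job is handed in; the arm touched no bystanders and took about 29 s.

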